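# Press a filter cartridge home with a ratchet clamp

## Robot

A 6-joint arm with a two-finger parallel gripper is mounted at the origin on the work surface. World frame = base frame: x ahead of the robot, y to its left, z up, the work surface at z = 0. Lengths are in mm, angles in rad, forces in N, time in s.
With the tool pointing down it reaches from about 200 to 875 mm from the base axis. Payload 3.4 kg.
Tool frame: the origin (TCP) lies at the very end of the fingers, on their centre line; the grasp point (between the pads) lies 19 mm behind it; z points along the fingers, y is the direction in which the jaws open and shut (so a half turn about z gives the same grasp; the last joint's range is limited). The gripper opens to 94 mm and grips with 3 to 60 N. Pads are 16 mm wide; open, the fingers measure 119 mm over their backs; the gripper's body (75 mm by 177 mm) begins 78 mm behind the grasp point.
Start: joints at [-1.416, 0.276, 1.505, -0, 1.361, -0.121], TCP at [156.58, -553.306, 205.493] pointing down, gripper open.
Joint ranges: [-2.89, 2.89], [-0.75, 2.08], [0.22, 2.7], [-1.18, 4.32], [0.11, 2.71], [-2.7, 2.7]. Speed limits (rad/s): [2.57, 2.57, 3.14, 3.14, 3.14, 3.14].

## Interface

Orientations are given as a unit quaternion [x, y, z, w].
In Python, from workcell import telemetry, eyes, job gives the robot as it stands.
- The arm moves only by the tool move_arm, never from a script. Its argument "series" is a list of rows, each an object with "slide": the shift along the tool's x, y, z in mm, a list of three; "yaw": the turn about the tool's z in rad; "hand": the opening, from 0 (shut) to 1 (fully open). A call has 1 to 10 rows; each row shifts and turns the commanded pose from where the row before left it, along the tool's axes as they then stand; what a row does not reach is not made up. A row lasts 1/10 s, in which the tool goes at most 50 mm and 8.59 degrees, less where a joint would pass 70% of its speed; a pose out of reach is approached as far as the arm can. A call is refused whole if a number of a shift passes 50 or a number of a turn 0.15, either way. A call with a gripper value outside its range is refused whole. The fingers move at their own pace and stop on an object; the grip force is fixed at half the most. Time passes only in rows, so rows that do not move let the fingers close. It gives the time, the measured TCP pose, the force and the opening at its end, in the units of the state.
- telemetry.get_obs(): the state, without advancing time (a new reading comes with each control period).
- eyes.camera(name): name is "scene" or "top" or "wrist"; returns a dict with "image" (400x640x3 uint8, red, green, blue), "intrinsics" (3x3 intrinsics, pixels), "xyz" and "attitude" of the camera in the world; the wrist camera has in their place "hand_eye" (4x4, takes a point from camera to tool coordinates, whose origin is the TCP and whose axes are the flange's). Camera axes: x right, y down, z forward; pixel columns grow to the right and rows downward; lengths in mm; the calibration is good to about 2 mm. The wrist camera is an equidistant fisheye: a pixel r from the principal point sees the ray r / f radians off the axis. A picture is of the moment at which its call begins: read the wrist's pose just before it. There is no depth.
- job.close_job(): hands the job in, once; it reports no verdict.
The state is a dict: "time": time; "joint_positions": joint angles; "joint_velocities": joint speeds; "tau": joint torques, N m; "ee_pos": TCP position; "tool_rot": TCP orientation; "ft_force": force on the tool from outside, world axes, zero at the start; "torque": the same for the moment, N m; "gripper_width": opening from 0.0 (shut) to 1.0 (fully open).
Only numpy, scipy, OpenCV 4.12 (cv2) and the standard library are available. Lean on these libraries where they do the work, as an engineer would, in place of code of your own. Each camera call takes 0.05 s, during which the arm holds its last target. There are 200 camera calls.

## Task

Pump the red trigger of the ratchet clamp until its jaw has pressed the orange-fronted filter cartridge fully home in the black microscope filter module, then let the trigger go. Ease off as soon as the trigger turns stiff, because the filter glass cracks if the jaw pushes with more than 12 N. Then press the yellow release tab so that the jaw springs all the way back, leaving the cartridge home; work the clamp only by its trigger and tab, never touch the cartridge or jaw, and leave the other things where they are.

Things in the scene. Friction and masses are not known exactly. Their poses are not given: they have to be found in the camera images.
- jig: Clamp's fixed aluminium bed, 400 x 100 x 10 mm. Origin: under the bed, directly below the trigger's pivot. x is the way the jaw advances (to the module), y level across, z up. A steel toothed bar (top 35 mm up) slides along x between grey cheeks 36 mm over all; trigger, handle and release stand above it. The blue jaw block is 45 to 62 mm ahead of the origin when back, 72 mm tall.
- handle (a point): Black fixed handle beside the trigger: an upright post 18 mm thick (along jig x), 26 mm wide, top 154 mm above the bench. The point is its centre at trigger-head height, 39 mm behind the jig's origin (-x).
- trigger_head (a point): Centre of the red trigger's head, a free-turning roller 18 mm in diameter, 30 mm long along jig y; at rest 136 mm above the bench, 12.5 mm ahead (+x) of the jig's origin; pivot 60 mm below. Full stroke: 25 mm level towards the handle (jig -x); gap to handle 33 mm, squeezed 8 (70 and 45 over the outsides). Push it from its +x side or squeeze it with the handle; it springs back (2 to 3.5 N).
- trigger (a joint): Trigger angle, rad: 0 at rest, 0.42 fully squeezed (8 mm of jaw, two clicks; the first 0.2 is idle). A part stroke keeps the whole clicks gained; let it return to rest to bite again. Force at the head: 3 to 6 N with the jaw free, 7 to 9 N while the cartridge slides, rising steeply once it is home: 11.5 N there gives about 8.5 N at the jaw, 14.5 N about 12 N.
- jaw (a joint): Advance of the jaw, m: 0 fully back, at most 0.064; held by a ratchet every 4 mm. A spring of 2 to 3 N pulls it back when the release is pressed with the trigger at rest.
- pad: The jaw's black rubber-faced pad, 40 mm wide, 36 mm tall, sprung on the jaw (6 N per mm of squeeze: a click of 4 mm past home is too much). Its body frame is parallel to the jig's; with the jaw back the face is 78 mm ahead of the jig's origin.
- ram: The steel toothed bar with the blue jaw block, moving with the jaw. Origin at the jig's origin when fully back. Not to be touched by the robot.
- release_tab (a point): Centre of the top of the yellow release tab, 34 x 34 mm, 6 mm thick, 60 mm above the bench, 132 mm behind (-x) the jig's origin. Pressed down from above, 10 mm at this point, it lifts the pawl; it takes 1.5 to 5 N and springs up again.
- release (a joint): Release tab angle, rad: 0 to 0.06 up (rattles a little as the pawl rides on the teeth), 0.25 pressed right down.
- module: Black microscope filter module, 100 x 110 x 68 mm, with an orange outline on top, fixed on the clamp's bed ahead of the jaw. Origin: centre of its underside; x as the jig's.
- module_face (a point): Point on the module's front face (towards the jaw) at the middle of the slot.
- filter: The filter cartridge: 56 mm wide aluminium frame with a 66 x 36 x 6 mm orange flange as its front, sliding in the module's slot along x. Its origin is the module's origin when the cartridge is out by 25 mm.
- flange (a point): Centre of the flange's front face. Home, the back of the 6 mm flange touches the module's face.
- cartridge (a joint): How far the cartridge is in, m: 0 stands 25 mm out, 0.025 fully home. It slides with 3 N of friction.
- objective: Bystander: steel microscope objective standing upright, 34 mm in diameter, 52 mm tall; origin under its centre.
- slidebox: Bystander: blue slide box with a white lid, 80 x 100 x 34 mm; origin under its centre.
- wrench: Bystander: small steel wrench lying flat, 130 mm long; origin under its centre.
- cleaner: Bystander: small lens-cleaner bottle, 36 mm in diameter, 85 mm tall; origin under its centre.

How it is judged (in metres and radians):
On the way, in this order (a step that is already met when the one before it is completed fails the run):
1. the cartridge is home, the trigger is let go and the ratchet still holds the jaw forward (value of joint cartridge above 0.0235 m and value of joint trigger below 0.05 rad and value of joint jaw above 0.015 m), for 0.3 s.
2. the release has let the jaw spring back (value of joint jaw below 0.003 m), for 0.2 s.
At the end, for the whole second after the job is handed in: The cartridge is home (within 1.5 mm), the jaw is fully back (within 3 mm) and still, the trigger and the release tab are at rest, let go (value of joint cartridge above 0.0235 m and value of joint trigger below 0.05 rad and value of joint jaw below 0.003 m and value of joint release below 0.08 rad and velocity of joint jaw below 0.01 m/s); the robot touches nothing.
It fails at once if the jaw pushes the cartridge with more than 12 N (the glass cracks) (contact force between pad and filter above 12 N).
It fails at once if the robot touches the cartridge (contact force between any of the fingers, the arm and filter above 1 N).
It fails at once if the robot pushes the jaw or its bar directly (contact force between any of the fingers, the arm and ram above 2 N).
It fails at once if a bystander is moved by more than 15 mm or tipped (distance of any of objective, slidebox, wrench, cleaner from where it was at the start of the episode above 0.015 m or angle between any of objective, slidebox, wrench, cleaner's own z axis and vertical above 0.3 rad).
It also fails if it takes over 72 s, if anything falls off the work surface, if the arm or the gripper's body presses on something with over 40 N, if the wrist force passes 120 N, or if a joint passes its speed limit or range.

## Working session

There is one attempt and no reset: what is moved stays moved. The work goes in short steps, Python scripts to look and compute and a tool call to move; the robot and the scene stay as the last step left them, time stands still between calls to the robot, and variables do not carry over. Pictures are saved under pics/ and viewed, about 8 in all and at most 12, crops included, and the job is handed in when it is done.

Besides the shell and the picture viewer there is one more tool, called after "Call:" by a JSON object that holds its "fn" and its "kwargs". move_arm: Moves the arm, as the interface text tells. Its arguments: {"type":"object","properties":{"series":{"type":"array","items":{"type":"object","properties":{"slide":{"type":"array","items":{"type":"number"}},"yaw":{"type":"number"},"hand":{"type":"number"}}}}},"required":["series"]}

```bash
mkdir -p pics && cat > h.py <<'E'
import numpy as np, cv2
from workcell import telemetry, eyes, job
from scipy.spatial.transform import Rotation as R
def snap(n,fn):
    o=telemetry.get_obs(); c=eyes.camera(n); cv2.imwrite('pics/'+fn,c['image'][:,:,::-1]); return o,c
E
python3 - <<'E'
from h import *
for n in ['scene','top']:
    o,c=snap(n,n+'0.png'); print(n,c['intrinsics'],c['xyz'],c['attitude'])
print(o)
a=cv2.imread('pics/scene0.png');b=cv2.imread('pics/top0.png')
E
```

```text
scene [[411.74216214   0.         311.50768875]
 [  0.         411.74216214 198.96362406]
 [  0.           0.           1.        ]] [856.41021252 488.23729236 605.0730406 ] [ 0.24333706  0.88364808 -0.38528191 -0.10728931]
top [[480.22969947   0.         316.86508826]
 [  0.         480.22969947 190.50109843]
 [  0.           0.           1.        ]] [426.91200399  10.14348867 936.19273386] [-0.69558005  0.71214719 -0.06960656  0.06457321]
{'time': 0.05, 'joint_positions': array([-1.41597842e+00,  2.76576463e-01,  1.50607146e+00, -1.72322496e-05,
        1.36068632e+00, -1.20995080e-01]), 'joint_velocities': array([-0.00092467,  0.00017472, -0.00275696,  0.00021841,  0.00010476,
       -0.00033249]), 'tau': array([ 1.86464866e-03, -4.05827737e+01, -2.38046461e+01,  7.05053774e-02,
        2.94493139e-02, -3.47965420e-05]), 'ee_pos': array([ 156.49668042, -552.73280117,  204.63987875]), 'tool_rot': array([ 9.90505337e-01,  1.37471521e-01, -2.31495437e-05, -8.70528367e-04]), 'ft_force': array([ 0.15595156, -0.11841253,  0.49290672]), 'torque': array([ 0.04845437,  0.00055892, -0.00108993]), 'gripper_width': 1.0022126292526479}
```

```bash
ls; pwd
```

```text
h.py
pics
.
```

View pics/scene0.png

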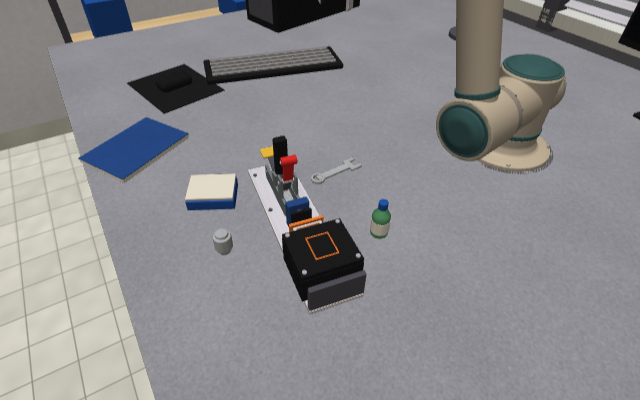

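View pics/top0.png

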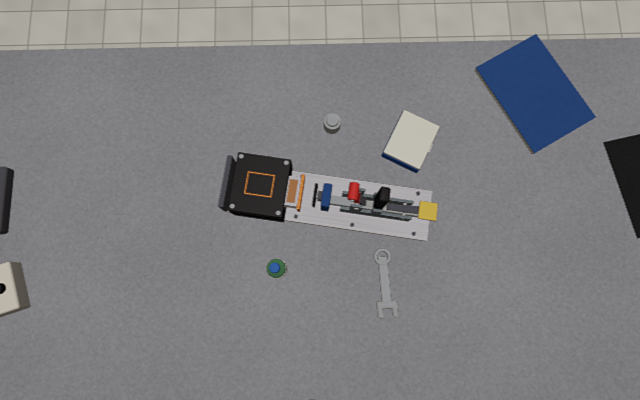

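The scene picture shows the clamp with its red trigger at about (288,167), the black handle at (280,150), the yellow tab at (267,153) and the module at (322,255). In the top picture, red is at (354,190), yellow at (428,211) and the orange outline at (259,184). The bed corners are near (431,190), (428,240) and (285,221).

```bash
cat >> h.py <<'E'
def ray(c,uv):
    K=c['intrinsics']; d=np.linalg.inv(K)@np.array([uv[0],uv[1],1.]); return np.array(c['xyz']),R.from_quat(c['attitude']).as_matrix()@d
def onz(c,uv,z):
    p,d=ray(c,uv); return p+d*(z-p[2])/d[2]
def tri(c1,u1,c2,u2):
    p,d=ray(c1,u1);q,e=ray(c2,u2); s=np.linalg.lstsq(np.c_[d,-e],q-p,rcond=None)[0]; a=p+s[0]*d;b=q+s[1]*e
    return (a+b)/2,np.linalg.norm(a-b)
def mask(im,k):
    h=cv2.cvtColor(im,cv2.COLOR_RGB2HSV); H,S,V=[h[...,i].astype(int) for i in range(3)]
    return {'red':((H<4)|(H>176))&(S>190)&(V>80),'yel':(H>18)&(H<30)&(S>150)&(V>100),'ora':(H>6)&(H<15)&(S>150)&(V>80)}[k].astype(np.uint8)
def blobs(im,k,mn=15):
    n,l,s,ce=cv2.connectedComponentsWithStats(mask(im,k)); return [(s[i].tolist(),ce[i].round(1).tolist()) for i in range(1,n) if s[i][4]>mn]
E
python3 - <<'E'
from h import *
C={n:eyes.camera(n) for n in ['scene','top']}
B={}
for n in C:
    for k in ['red','yel','ora']:
        B[n,k]=blobs(C[n]['image'],k); print(n,k,B[n,k])
print('attitude top',R.from_quat(C['top']['attitude']).as_matrix().round(3))
t=C['top']
print('yel',onz(t,B['top','yel'][0][1],60)); print('red z141',onz(t,B['top','red'][0][1],141))
print('outline',[onz(t,b[1],78) for b in B['top','ora']])
for u in [(431,190),(428,240),(286,221)]: print('bed',onz(t,u,10))
print('tri red',tri(t,B['top','red'][0][1],C['scene'],B['scene','red'][0][1]))
a=cv2.resize(t['image'][150:255,210:450],None,fx=3.3,fy=3.3,interpolation=cv2.INTER_CUBIC)
b=cv2.resize(C['scene']['image'][120:245,235:345],None,fx=2.7,fy=2.7,interpolation=cv2.INTER_CUBIC)
o=np.zeros((a.shape[0]+0,a.shape[1],3),np.uint8);o[:]=a
cv2.imwrite('pics/crop1.png',o[...,::-1]); 
E
```

```text
scene red [([280, 155, 17, 26, 284], [287.8, 166.3])]
scene yel [([260, 147, 14, 11, 110], [267.0, 151.8])]
scene ora [([289, 216, 34, 16, 165], [303.8, 222.0]), ([305, 231, 34, 29, 207], [321.5, 245.3])]
top red [([348, 183, 12, 19, 116], [353.8, 192.2])]
top yel [([419, 202, 18, 19, 295], [427.4, 210.6])]
top ora [([244, 178, 4, 16, 26], [245.5, 185.4]), ([270, 181, 4, 17, 24], [271.6, 189.2])]
attitude top [[-0.024 -0.982  0.189]
 [-1.     0.023 -0.009]
 [ 0.005 -0.189 -0.982]]
yel [ 552.91759313 -201.17088243   60.        ]
red z141 [575.45347698 -59.57198069 141.        ]
outline [array([604.38058549, 131.79255112,  78.        ]), array([596.22877145,  84.31002294,  78.        ])]
bed [ 600.8190133  -223.08011486   10.        ]
bed [ 502.89296357 -210.52031028   10.        ]
bed [546.14556308  62.66422718  10.        ]
tri red (array([579.35695212, -61.39325099, 119.8677291 ]), np.float64(0.1060062712004851))
```

View pics/crop1.png

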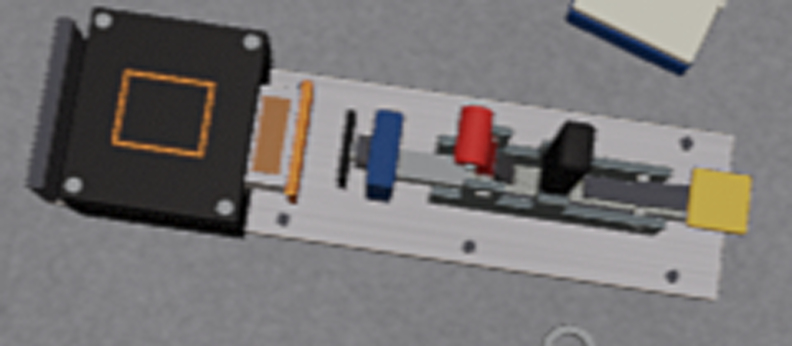

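The estimates agree: the jig's x axis lies at about 81.1° in world, with the jig origin near (573.4, -70.8). I'll push the roller with shut fingers, with tool x along jig x. First I turn and fly over.

Call:
{"fn": "move_arm", "kwargs": {"series": [{"yaw": -0.1425, "hand": 0}, {"yaw": -0.1425, "hand": 0}, {"yaw": -0.1425, "hand": 0}, {"yaw": -0.1425, "hand": 0}, {"yaw": -0.1425, "hand": 0}, {"yaw": -0.1425, "hand": 0}, {"yaw": -0.1425, "hand": 0}, {"yaw": -0.1425, "hand": 0}, {"slide": [20, 12, 0], "hand": 0}, {"slide": [38, 22, 0], "hand": 0}]}}

```text
validation failed for argument at $.se...
```

Call:
{"fn": "move_arm", "kwargs": {"series": [{"slide": [40, 23, 0]}, {"slide": [40, 23, 0]}, {"slide": [40, 23, 0]}, {"slide": [40, 23, 0]}, {"slide": [40, 23, 0]}, {"slide": [40, 23, 0]}, {"slide": [40, 23, 0]}, {"slide": [40, 23, 0]}, {"slide": [40, 23, 0]}, {"slide": [40, 23, 0]}]}}

```text
validation failed for argument at $.se...
```

```bash
cat >> h.py <<'E'
PSI=np.radians(81.1); XJ=np.array([np.cos(PSI),np.sin(PSI)]); YJ=np.array([-XJ[1],XJ[0]]); O=np.array([573.4,-70.8])
def jig(p): d=np.array(p[:2])-O; return np.array([d@XJ,d@YJ,*p[2:3]])
def st():
    o=telemetry.get_obs(); r=R.from_quat(o['tool_rot']).as_matrix()
    print('t',round(o['time'],2),'jig',jig(o['ee_pos']).round(1),'toolx deg',np.degrees(np.arctan2(r[1,0],r[0,0])).round(2),'z',r[:,2].round(4),'Fjig',(o['ft_force'][:2]@np.c_[XJ,YJ]).round(2),o['ft_force'][2].round(2),'w',round(o['gripper_width'],3))
E
python3 -c "
from h import *
st(); o,c=snap('wrist','w0.png'); print(c['hand_eye'],c['intrinsics'])"
```

```text
t 0.2 jig [-540.8  337.3  205. ] toolx deg 15.8 z [-2.0e-04  1.1e-03 -1.0e+00] Fjig [-0.7  -0.07] -0.37 w 1.001
[[-4.62123352e-04 -9.70629465e-01 -2.40578945e-01  6.98997914e+01]
 [ 9.99999879e-01 -4.08606677e-04 -2.72333125e-04  2.81676214e-01]
 [ 1.66032392e-04 -2.40579042e-01  9.70629536e-01 -1.79980254e+02]
 [ 0.00000000e+00  0.00000000e+00  0.00000000e+00  1.00000000e+00]] [[309.70691629   0.         320.44092537]
 [  0.         309.70691629 198.89384763]
 [  0.           0.           1.        ]]
```

Call:
{"fn": "move_arm", "kwargs": {"series": [{"slide": [0, 0, 0], "yaw": -0.1425, "hand": 0}, {"slide": [0, 0, 0], "yaw": -0.1425, "hand": 0}, {"slide": [0, 0, 0], "yaw": -0.1425, "hand": 0}, {"slide": [0, 0, 0], "yaw": -0.1425, "hand": 0}, {"slide": [0, 0, 0], "yaw": -0.1425, "hand": 0}, {"slide": [0, 0, 0], "yaw": -0.1425, "hand": 0}, {"slide": [0, 0, 0], "yaw": -0.1425, "hand": 0}, {"slide": [0, 0, 0], "yaw": -0.1425, "hand": 0}, {"slide": [20, 12, 0], "yaw": 0, "hand": 0}, {"slide": [38, 22, 0], "yaw": 0, "hand": 0}]}}

```text
time: 1.25
ee_pos: [198.4, -502.8, 204.9]
tool_rot: [0.761, 0.649, -0.001, 0.0]
ft_force: [1.7, -0.1, -0.2]
gripper_width: 0.186
```

Call:
{"fn": "move_arm", "kwargs": {"series": [{"slide": [40, 23, 0], "yaw": 0, "hand": 0}, {"slide": [40, 23, 0], "yaw": 0, "hand": 0}, {"slide": [40, 23, 0], "yaw": 0, "hand": 0}, {"slide": [40, 23, 0], "yaw": 0, "hand": 0}, {"slide": [40, 23, 0], "yaw": 0, "hand": 0}, {"slide": [40, 23, 0], "yaw": 0, "hand": 0}, {"slide": [40, 23, 0], "yaw": 0, "hand": 0}, {"slide": [40, 23, 0], "yaw": 0, "hand": 0}, {"slide": [40, 23, 0], "yaw": 0, "hand": 0}, {"slide": [40, 23, 0], "yaw": 0, "hand": 0}]}}

```text
time: 2.25
ee_pos: [489.0, -139.9, 205.6]
tool_rot: [0.76, 0.65, -0.0, 0.0]
ft_force: [1.1, -0.4, -0.8]
gripper_width: 0.005
```

```bash
python3 -c "
from h import *
st(); o,c=snap('wrist','w0.png'); st()"
```

```text
t 2.25 jig [-81.3  72.7 205.6] toolx deg 81.13 z [ 4.e-04 -4.e-04 -1.e+00] Fjig [-0.2  -1.16] -0.76 w 0.005
t 2.3 jig [-74.9  69.2 205.5] toolx deg 81.34 z [ 0.0053  0.0057 -1.    ] Fjig [ 3.25 -2.36] 0.2 w 0.003
```

Call:
{"fn": "move_arm", "kwargs": {"series": [{"slide": [35, 20, 0], "yaw": 0, "hand": 0}, {"slide": [35, 20, 0], "yaw": 0, "hand": 0}, {"slide": [30, 17, 0], "yaw": 0, "hand": 0}, {"slide": [20, 12, 0], "yaw": 0, "hand": 0}, {"slide": [0, 0, 0], "yaw": 0, "hand": 0}, {"slide": [0, 0, 0], "yaw": 0, "hand": 0}, {"slide": [0, 0, 0], "yaw": 0, "hand": 0}]}}

```text
time: 3.0
ee_pos: [573.9, -34.6, 205.4]
tool_rot: [0.76, 0.65, -0.001, -0.0]
ft_force: [-0.2, 0.2, -0.1]
gripper_width: 0.004
```

```bash
python3 -c "
from h import *
st(); o,c=snap('wrist','w1.png'); st()"
```

```text
t 3.0 jig [ 35.8   5.1 205.4] toolx deg 81.07 z [-9.e-04 -6.e-04 -1.e+00] Fjig [0.21 0.25] -0.1 w 0.004
t 3.05 jig [ 35.7   5.  205.5] toolx deg 81.05 z [-6.e-04 -5.e-04 -1.e+00] Fjig [ 0.05 -0.36] -0.04 w 0.006
```

View pics/w1.png

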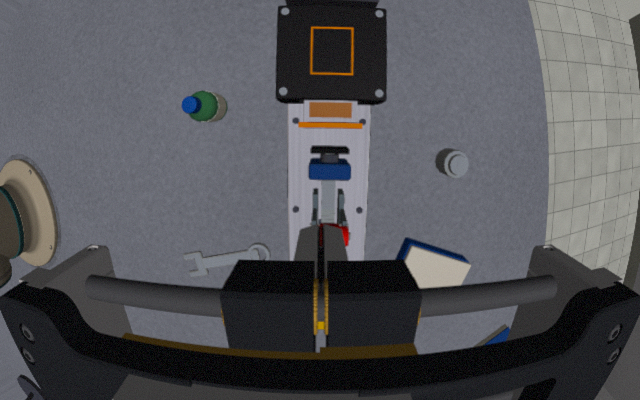

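The wrist view shows the clamp lined up with tool x. The jaw is at (330,168), the flange edge at (330,125), the pad at (330,150), and the red roller is just showing past the fingers. That puts the centreline about 5 mm towards tool +y, which matches the estimate.

Call:
{"fn": "move_arm", "kwargs": {"series": [{"slide": [12, 5, 0], "yaw": 0, "hand": 0}, {"slide": [0, 0, 24], "yaw": 0, "hand": 0}, {"slide": [0, 0, 30], "yaw": 0, "hand": 0}, {"slide": [0, 0, 20], "yaw": 0, "hand": 0}, {"slide": [0, 0, 10], "yaw": 0, "hand": 0}, {"slide": [0, 0, 0], "yaw": 0, "hand": 0}, {"slide": [0, 0, 0], "yaw": 0, "hand": 0}]}}

```text
time: 3.75
ee_pos: [582.4, -22.7, 122.3]
tool_rot: [0.76, 0.65, 0.0, 0.001]
ft_force: [-0.3, 0.7, 0.6]
gripper_width: 0.009
```

```bash
cat >> h.py <<'E'
def wz(o,c,uv,z):
    K=c['intrinsics'];v=np.array([uv[0]-K[0,2],uv[1]-K[1,2]]);r=np.hypot(*v);t=r/K[0,0]
    d=np.array([*(v/r*np.sin(t)),np.cos(t)]);H=c['hand_eye'];Rt=R.from_quat(o['tool_rot']).as_matrix()
    p=Rt@H[:3,3]+o['ee_pos'];d=Rt@H[:3,:3]@d; return p+d*(z-p[2])/d[2]
E
python3 -c "
from h import *
st(); o,c=snap('wrist','w2.png'); st()
for b in blobs(c['image'],'ora')+blobs(c['image'],'red'): print(b)
im=c['image'];h=cv2.cvtColor(im,cv2.COLOR_RGB2HSV)
cv2.imwrite('pics/w2c.png',cv2.resize(im[:330,220:440,::-1],None,fx=1.8,fy=1.8))
t=eyes.camera('top');cv2.imwrite('pics/t2.png',cv2.resize(t['image'][150:255,210:450,::-1],None,fx=3.3,fy=3.3))"
```

```text
t 3.75 jig [ 48.9  -1.4 122.3] toolx deg 81.1 z [ 1.5e-03 -2.0e-04 -1.0e+00] Fjig [0.62 0.4 ] 0.58 w 0.009
t 3.8 jig [ 48.9  -1.7 122.7] toolx deg 81.1 z [ 2.3e-03 -4.0e-04 -1.0e+00] Fjig [-0.34  0.34] 0.24 w 0.003
([298, 112, 55, 20, 910], [324.8, 121.5])
([329, 139, 21, 1, 21], [339.0, 139.0])
([283, 145, 18, 1, 18], [291.5, 145.0])
([342, 146, 21, 1, 21], [352.0, 146.0])
```

View pics/w2c.png

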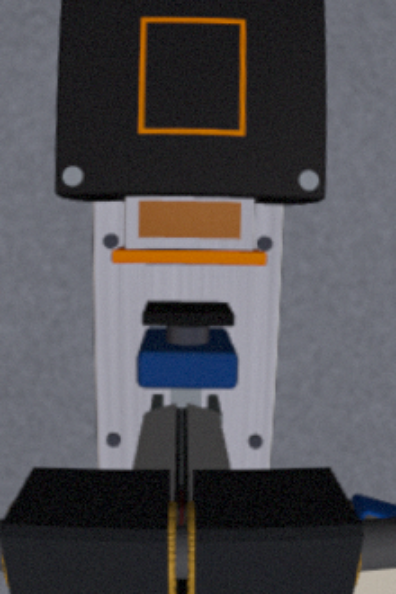

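The fingers are in the gap behind the blue jaw. In the crop, the flange's front edge is at y≈263 and the pad's front edge at y≈303. The clamp's centreline is about x=188, 2–3 mm towards tool +y.

```bash
python3 -c "
from h import *
o=telemetry.get_obs(); c=eyes.camera('wrist')
for z in (58,64,70): print(z,[jig(wz(o,c,uv,z)).round(1) for uv in [(325.5,146.),(325,168.),(325,199)]])
g=cv2.cvtColor(c['image'],cv2.COLOR_RGB2GRAY); st()"
```

```text
58 [array([100.7,  -6.3,  58. ]), array([83.1, -5.9, 58. ]), array([57.6, -6. , 58. ])]
64 [array([101.1,  -6.2,  64. ]), array([84. , -5.8, 64. ]), array([59.1, -5.9, 64. ])]
70 [array([101.6,  -6.1,  70. ]), array([84.8, -5.7, 70. ]), array([60.6, -5.8, 70. ])]
t 3.9 jig [ 48.9  -1.7 122.8] toolx deg 81.11 z [ 2.6e-03 -5.0e-04 -1.0e+00] Fjig [-0.14  1.  ] 0.1 w 0.005
```

Call:
{"fn": "move_arm", "kwargs": {"series": [{"slide": [-8, 2, 0], "yaw": 0, "hand": 0}, {"slide": [-5, 0, 0], "yaw": 0, "hand": 0}, {"slide": [-2, 0, 0], "yaw": 0, "hand": 0}, {"slide": [0, 0, 0], "yaw": 0, "hand": 0}, {"slide": [0, 0, 0], "yaw": 0, "hand": 0}]}}

```text
time: 4.4
ee_pos: [581.2, -37.8, 121.5]
tool_rot: [0.76, 0.65, -0.0, -0.0]
ft_force: [-0.9, 0.7, -0.4]
gripper_width: 0.001
```

```bash
python3 -c "
from h import *
st()"
```

```text
t 4.4 jig [ 33.8  -2.6 121.5] toolx deg 81.1 z [-0.e+00  1.e-04 -1.e+00] Fjig [0.58 1.01] -0.43 w 0.001
```

Call:
{"fn": "move_arm", "kwargs": {"series": [{"slide": [-4, 2, 0], "yaw": 0, "hand": 0}, {"slide": [-4, 0, 0], "yaw": 0, "hand": 0}, {"slide": [-3, 0, 0], "yaw": 0, "hand": 0}, {"slide": [0, 0, 0], "yaw": 0, "hand": 0}]}}

```text
time: 4.8
ee_pos: [581.5, -48.8, 121.4]
tool_rot: [0.76, 0.65, 0.0, -0.0]
ft_force: [-0.4, 2.0, -0.8]
gripper_width: 0.001
```

```bash
python3 -c "
from h import *
st()"
```

```text
t 4.8 jig [ 23.   -4.6 121.4] toolx deg 81.08 z [-0.e+00  7.e-04 -1.e+00] Fjig [1.9  0.67] -0.75 w 0.001
```

Call:
{"fn": "move_arm", "kwargs": {"series": [{"slide": [-4, 0, 0], "yaw": 0, "hand": 0}, {"slide": [-4, 0, 0], "yaw": 0, "hand": 0}, {"slide": [-4, 0, 0], "yaw": 0, "hand": 0}, {"slide": [-2, 0, 0], "yaw": 0, "hand": 0}, {"slide": [0, 0, 0], "yaw": 0, "hand": 0}]}}

```text
time: 5.3
ee_pos: [579.3, -61.5, 121.3]
tool_rot: [0.76, 0.65, 0.001, -0.001]
ft_force: [0.2, 5.3, -1.0]
gripper_width: 0.004
```

```bash
python3 -c "
from h import *
st()"
```

```text
t 5.3 jig [ 10.1  -4.4 121.3] toolx deg 81.07 z [-0.      0.0029 -1.    ] Fjig [5.25 0.65] -1.01 w 0.004
```

Call:
{"fn": "move_arm", "kwargs": {"series": [{"slide": [-2, 0, 0], "yaw": 0, "hand": 0}, {"slide": [-2, 0, 0], "yaw": 0, "hand": 0}, {"slide": [0, 0, 0], "yaw": 0, "hand": 0}]}}

```text
time: 5.6
ee_pos: [578.6, -65.5, 121.3]
tool_rot: [0.76, 0.65, 0.001, -0.001]
ft_force: [0.5, 5.3, -1.1]
gripper_width: 0.005
```

Call:
{"fn": "move_arm", "kwargs": {"series": [{"slide": [-2, 0, 0], "yaw": 0, "hand": 0}, {"slide": [0, 0, 0], "yaw": 0, "hand": 0}]}}

```text
time: 5.8
ee_pos: [578.4, -66.7, 121.3]
tool_rot: [0.76, 0.65, 0.001, -0.002]
ft_force: [0.9, 6.1, -0.0]
gripper_width: 0.006
```

```bash
python3 -c "
from h import *
st()"
```

```text
t 5.8 jig [  4.8  -4.3 121.3] toolx deg 81.06 z [ 0.     0.004 -1.   ] Fjig [6.21 0.06] -0.01 w 0.006
```

Call:
{"fn": "move_arm", "kwargs": {"series": [{"slide": [-2, 0, 0], "yaw": 0, "hand": 0}, {"slide": [0, 0, 0], "yaw": 0, "hand": 0}]}}

```text
time: 6.0
ee_pos: [578.4, -66.8, 121.3]
tool_rot: [0.76, 0.65, 0.003, -0.003]
ft_force: [1.7, 10.9, 0.4]
gripper_width: 0.005
```

```bash
python3 -c "
from h import *
st()"
```

```text
t 6.0 jig [  4.7  -4.3 121.3] toolx deg 81.03 z [ 7.0e-04  7.6e-03 -1.0e+00] Fjig [11.04 -0.03] 0.4 w 0.005
```

Call:
{"fn": "move_arm", "kwargs": {"series": [{"slide": [6, 0, 0], "yaw": 0, "hand": 0}, {"slide": [13, 0, 0], "yaw": 0, "hand": 0}, {"slide": [13, 0, 0], "yaw": 0, "hand": 0}, {"slide": [0, 0, 0], "yaw": 0, "hand": 0}, {"slide": [0, 0, 0], "yaw": 0, "hand": 0}]}}

```text
time: 6.5
ee_pos: [583.3, -39.3, 121.5]
tool_rot: [0.759, 0.651, -0.0, 0.001]
ft_force: [-0.0, 0.2, -0.6]
gripper_width: 0.007
```

```bash
python3 -c "
from h import *
st(); o,c=snap('wrist','w3.png'); cv2.imwrite('pics/w3c.png',cv2.resize(c['image'][:300,220:440,::-1],None,fx=2,fy=2))"
```

```text
t 6.5 jig [ 32.7  -4.9 121.5] toolx deg 81.2 z [ 2.0e-04 -1.6e-03 -1.0e+00] Fjig [0.23 0.08] -0.62 w 0.007
```

View pics/w3c.png

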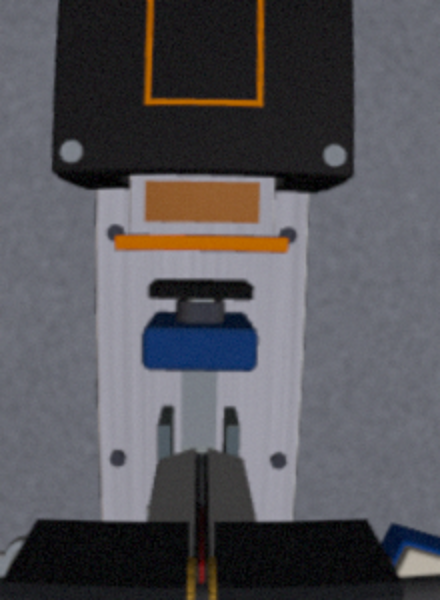

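The stroke stop came exactly where predicted (TCP jig x 4.7) and the jaw advanced. In the crop the pad's front is at y≈281 and the flange's front at y≈250. I'll do two more full strokes while the jaw is still far from home.

Call:
{"fn": "move_arm", "kwargs": {"series": [{"slide": [-9, 0, 0], "yaw": 0, "hand": 0}, {"slide": [-8, 0, 0], "yaw": 0, "hand": 0}, {"slide": [-6, 0, 0], "yaw": 0, "hand": 0}, {"slide": [-4, 0, 0], "yaw": 0, "hand": 0}, {"slide": [-3, 0, 0], "yaw": 0, "hand": 0}, {"slide": [-1, 0, 0], "yaw": 0, "hand": 0}, {"slide": [0, 0, 0], "yaw": 0, "hand": 0}, {"slide": [0, 0, 0], "yaw": 0, "hand": 0}]}}

```text
time: 7.35
ee_pos: [578.5, -66.8, 121.3]
tool_rot: [0.76, 0.649, 0.003, -0.002]
ft_force: [0.9, 10.6, 0.4]
gripper_width: 0.006
```

Call:
{"fn": "move_arm", "kwargs": {"series": [{"slide": [9, 0, 0], "yaw": 0, "hand": 0}, {"slide": [12, 0, 0], "yaw": 0, "hand": 0}, {"slide": [10, 0, 0], "yaw": 0, "hand": 0}, {"slide": [0, 0, 0], "yaw": 0, "hand": 0}, {"slide": [0, 0, 0], "yaw": 0, "hand": 0}]}}

```text
time: 7.85
ee_pos: [583.1, -39.4, 121.5]
tool_rot: [0.759, 0.651, -0.001, 0.001]
ft_force: [0.7, -0.3, 0.9]
gripper_width: 0.006
```

```bash
cat >> h.py <<'E'
def gap(fn):
    st(); o,c=snap('wrist',fn); im=c['image'].astype(int)
    s=im[60:215,312:336].mean(1); m=mask(c['image'],'ora')[:,300:345].mean(1)>.5
    print('orange rows',np.where(m)[0].tolist())
    d=np.where((s.max(1)<75))[0]+60; b=np.where((s[:,2]-s[:,0]>60))[0]+60
    print('dark',d.tolist(),'blue',b.tolist())
    for r in [np.where(m)[0].max()+.5]+([b.min()-.5, b.max()+.5] if len(b) else []): print(r,jig(wz(o,c,(325,r),66)).round(1))
E
python3 -c "
from h import *
gap('w4.png')"
```

```text
t 7.85 jig [ 32.5  -4.7 121.5] toolx deg 81.18 z [-1.0e-04 -1.5e-03 -1.0e+00] Fjig [-0.24 -0.71] 0.85 w 0.006
orange rows [91, 92, 93, 94, 95, 96, 97, 98, 99, 100, 101, 102, 103, 104, 105, 106, 107, 108, 109, 124]
dark [60, 61, 62, 63, 64, 65, 66, 67, 68, 69, 70, 71, 72, 73, 74, 75, 76, 77, 78, 79, 80, 81, 82, 83, 84, 85, 86, 130, 131, 132, 133, 134, 135, 136, 137, 138, 147, 148, 149, 150, 151, 152, 153] blue [154, 155, 156, 157, 158, 159, 160, 161, 162, 163, 164, 165, 166, 167, 168, 169, 170, 171, 172, 173]
124.5 [101.3  -8.5  66. ]
153.5 [79.1 -8.5 66. ]
173.5 [63.7 -8.6 66. ]
```

Call:
{"fn": "move_arm", "kwargs": {"series": [{"slide": [-9, 0, 0], "yaw": 0, "hand": 0}, {"slide": [-8, 0, 0], "yaw": 0, "hand": 0}, {"slide": [-5, 0, 0], "yaw": 0, "hand": 0}, {"slide": [-3, 0, 0], "yaw": 0, "hand": 0}, {"slide": [-3, 0, 0], "yaw": 0, "hand": 0}, {"slide": [-2, 0, 0], "yaw": 0, "hand": 0}, {"slide": [-1, 0, 0], "yaw": 0, "hand": 0}, {"slide": [0, 0, 0], "yaw": 0, "hand": 0}, {"slide": [0, 0, 0], "yaw": 0, "hand": 0}]}}

```text
time: 8.8
ee_pos: [578.4, -66.8, 121.3]
tool_rot: [0.76, 0.649, 0.002, -0.002]
ft_force: [1.5, 9.3, -0.3]
gripper_width: 0.006
```

```bash
python3 -c "
from h import *
st()"
```

```text
t 8.8 jig [  4.8  -4.3 121.3] toolx deg 81.0 z [ 5.0e-04  6.9e-03 -1.0e+00] Fjig [ 9.38 -0.1 ] -0.33 w 0.006
```

Call:
{"fn": "move_arm", "kwargs": {"series": [{"slide": [9, 0, 0], "yaw": 0, "hand": 0}, {"slide": [12, 0, 0], "yaw": 0, "hand": 0}, {"slide": [10, 0, 0], "yaw": 0, "hand": 0}, {"slide": [0, 0, 0], "yaw": 0, "hand": 0}, {"slide": [0, 0, 0], "yaw": 0, "hand": 0}]}}

```text
time: 9.3
ee_pos: [583.1, -39.4, 121.5]
tool_rot: [0.759, 0.651, -0.0, 0.001]
ft_force: [-0.6, 0.9, -0.3]
gripper_width: 0.002
```

```bash
python3 -c "
from h import *
gap('w5.png')"
```

```text
t 9.3 jig [ 32.5  -4.7 121.5] toolx deg 81.18 z [-0.     -0.0015 -1.    ] Fjig [0.82 0.72] -0.33 w 0.002
orange rows [87, 88, 89, 90, 91, 92, 93, 94, 95, 96, 97, 98, 99, 100, 101, 102, 103, 112]
dark [60, 61, 62, 63, 64, 65, 66, 67, 68, 69, 70, 71, 72, 73, 74, 75, 76, 77, 78, 79, 80, 81, 82, 83, 84, 85, 86, 121, 122, 123, 124, 125, 126, 127, 132, 138, 139, 140, 141, 142] blue [143, 144, 145, 146, 147, 148, 149, 150, 151, 152, 153, 154, 155, 156, 157, 158, 159, 160, 161, 162, 163]
112.5 [110.4  -8.5  66. ]
142.5 [87.6 -8.5 66. ]
163.5 [71.4 -8.6 66. ]
```

Jaw at 24 mm, and the cartridge has moved about 4.7 mm, which puts home at jaw ≈ 44 mm. Strokes 4 and 5 (to 40 mm) come next, with 5 checked near its end.

Call:
{"fn": "move_arm", "kwargs": {"series": [{"slide": [-9, 0, 0], "yaw": 0, "hand": 0}, {"slide": [-8, 0, 0], "yaw": 0, "hand": 0}, {"slide": [-5, 0, 0], "yaw": 0, "hand": 0}, {"slide": [-3, 0, 0], "yaw": 0, "hand": 0}, {"slide": [-3, 0, 0], "yaw": 0, "hand": 0}, {"slide": [-2, 0, 0], "yaw": 0, "hand": 0}, {"slide": [-1, 0, 0], "yaw": 0, "hand": 0}, {"slide": [0, 0, 0], "yaw": 0, "hand": 0}, {"slide": [0, 0, 0], "yaw": 0, "hand": 0}]}}

```text
time: 10.25
ee_pos: [578.4, -66.8, 121.3]
tool_rot: [0.76, 0.649, 0.002, -0.002]
ft_force: [1.8, 9.9, -0.7]
gripper_width: 0.004
```

```bash
python3 -c "
from h import *
st()"
```

```text
t 10.25 jig [  4.8  -4.3 121.3] toolx deg 81.0 z [ 6.0e-04  6.9e-03 -1.0e+00] Fjig [10.1  -0.29] -0.68 w 0.004
```

Call:
{"fn": "move_arm", "kwargs": {"series": [{"slide": [9, 0, 0], "yaw": 0, "hand": 0}, {"slide": [12, 0, 0], "yaw": 0, "hand": 0}, {"slide": [10, 0, 0], "yaw": 0, "hand": 0}, {"slide": [0, 0, 0], "yaw": 0, "hand": 0}, {"slide": [0, 0, 0], "yaw": 0, "hand": 0}]}}

```text
time: 10.75
ee_pos: [583.1, -39.4, 121.5]
tool_rot: [0.759, 0.651, -0.0, 0.001]
ft_force: [-0.5, 0.3, 0.1]
gripper_width: 0.002
```

```bash
python3 -c "
from h import *
gap('w6.png'); c=cv2.imread('pics/w6.png'); cv2.imwrite('pics/w6c.png',cv2.resize(c[60:220,240:410],None,fx=3.5,fy=3.5))"
```

```text
t 10.75 jig [ 32.5  -4.7 121.5] toolx deg 81.18 z [-0.     -0.0015 -1.    ] Fjig [0.21 0.5 ] 0.11 w 0.002
orange rows [87, 88, 89, 90, 91, 92, 93, 101, 109]
dark [60, 61, 62, 63, 64, 65, 66, 67, 68, 69, 70, 71, 72, 73, 74, 75, 76, 77, 78, 79, 80, 81, 82, 83, 84, 85, 86, 110, 111, 112, 113, 114, 115, 116, 117, 122, 123, 124, 125, 126, 127, 128, 129, 130, 131] blue [132, 133, 134, 135, 136, 137, 138, 139, 140, 141, 142, 143, 144, 145, 146, 147, 148, 149, 150, 151, 152]
109.5 [112.7  -8.5  66. ]
131.5 [96.  -8.5 66. ]
152.5 [80.  -8.6 66. ]
```

View pics/w6c.png

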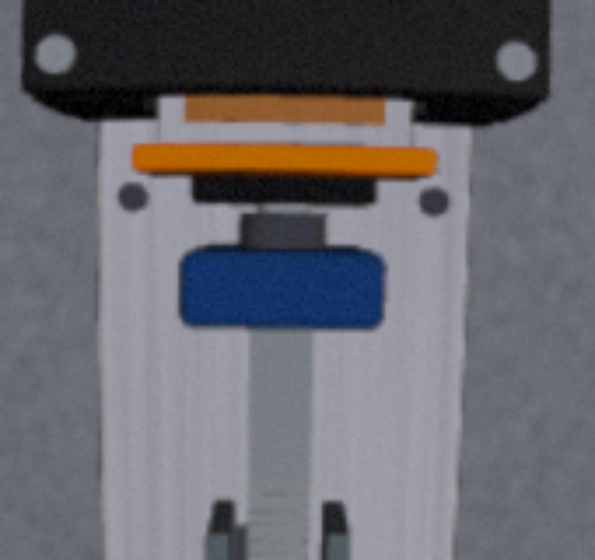

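The cartridge is about halfway in: the flange is at y≈160 and the pad touches it. Stroke 5 is checked partway.

Call:
{"fn": "move_arm", "kwargs": {"series": [{"slide": [-9, 0, 0], "yaw": 0, "hand": 0}, {"slide": [-8, 0, 0], "yaw": 0, "hand": 0}, {"slide": [-3, 0, 0], "yaw": 0, "hand": 0}, {"slide": [-2, 0, 0], "yaw": 0, "hand": 0}, {"slide": [-2, 0, 0], "yaw": 0, "hand": 0}, {"slide": [-1, 0, 0], "yaw": 0, "hand": 0}, {"slide": [0, 0, 0], "yaw": 0, "hand": 0}]}}

```text
time: 11.5
ee_pos: [579.3, -61.5, 121.3]
tool_rot: [0.76, 0.649, 0.002, -0.002]
ft_force: [1.1, 8.3, -0.3]
gripper_width: 0.005
```

```bash
python3 -c "
from h import *
st()"
```

```text
t 11.5 jig [ 10.1  -4.4 121.3] toolx deg 81.0 z [ 5.0e-04  5.8e-03 -1.0e+00] Fjig [8.37 0.23] -0.28 w 0.005
```

Call:
{"fn": "move_arm", "kwargs": {"series": [{"slide": [-1, 0, 0], "yaw": 0, "hand": 0}, {"slide": [-1, 0, 0], "yaw": 0, "hand": 0}, {"slide": [-1, 0, 0], "yaw": 0, "hand": 0}, {"slide": [0, 0, 0], "yaw": 0, "hand": 0}]}}

```text
time: 11.9
ee_pos: [578.8, -64.7, 121.3]
tool_rot: [0.76, 0.65, 0.002, -0.002]
ft_force: [0.5, 7.6, -0.2]
gripper_width: 0.005
```

```bash
python3 -c "
from h import *
st()"
```

```text
t 11.9 jig [  6.9  -4.4 121.3] toolx deg 81.02 z [ 3.0e-04  5.1e-03 -1.0e+00] Fjig [7.61 0.64] -0.24 w 0.005
```

Call:
{"fn": "move_arm", "kwargs": {"series": [{"slide": [-1, 0, 0], "yaw": 0, "hand": 0}, {"slide": [-1, 0, 0], "yaw": 0, "hand": 0}, {"slide": [-1, 0, 0], "yaw": 0, "hand": 0}, {"slide": [0, 0, 0], "yaw": 0, "hand": 0}]}}

```text
time: 12.3
ee_pos: [578.4, -66.8, 121.3]
tool_rot: [0.76, 0.649, 0.002, -0.002]
ft_force: [1.1, 9.3, -0.2]
gripper_width: 0.002
```

```bash
python3 -c "
from h import *
st()"
```

```text
t 12.3 jig [  4.8  -4.3 121.3] toolx deg 81.0 z [ 6.0e-04  6.8e-03 -1.0e+00] Fjig [9.34 0.35] -0.22 w 0.002
```

Call:
{"fn": "move_arm", "kwargs": {"series": [{"slide": [9, 0, 0], "yaw": 0, "hand": 0}, {"slide": [12, 0, 0], "yaw": 0, "hand": 0}, {"slide": [10, 0, 0], "yaw": 0, "hand": 0}, {"slide": [0, 0, 0], "yaw": 0, "hand": 0}, {"slide": [0, 0, 0], "yaw": 0, "hand": 0}]}}

```text
time: 12.8
ee_pos: [583.2, -39.4, 121.5]
tool_rot: [0.759, 0.651, -0.0, 0.001]
ft_force: [0.2, -0.7, 0.9]
gripper_width: 0.003
```

```bash
python3 -c "
from h import *
gap('w7.png'); c=cv2.imread('pics/w7.png'); cv2.imwrite('pics/w7c.png',cv2.resize(c[60:160,240:410],None,fx=4.5,fy=4.5,interpolation=cv2.INTER_CUBIC))"
```

```text
t 12.8 jig [ 32.5  -4.8 121.5] toolx deg 81.18 z [ 0.     -0.0015 -1.    ] Fjig [-0.67 -0.3 ] 0.93 w 0.003
orange rows [91, 98]
dark [60, 61, 62, 63, 64, 65, 66, 67, 68, 69, 70, 71, 72, 73, 74, 75, 76, 77, 78, 79, 80, 81, 82, 83, 84, 85, 86, 99, 100, 101, 102, 103, 104, 105, 106, 107, 112, 113, 114, 115, 116, 117, 118, 119, 120] blue [122, 123, 124, 125, 126, 127, 128, 129, 130, 131, 132, 133, 134, 135, 136, 137, 138, 139, 140, 141]
98.5 [121.   -8.5  66. ]
121.5 [103.5  -8.5  66. ]
141.5 [88.3 -8.6 66. ]
```

View pics/w7c.png

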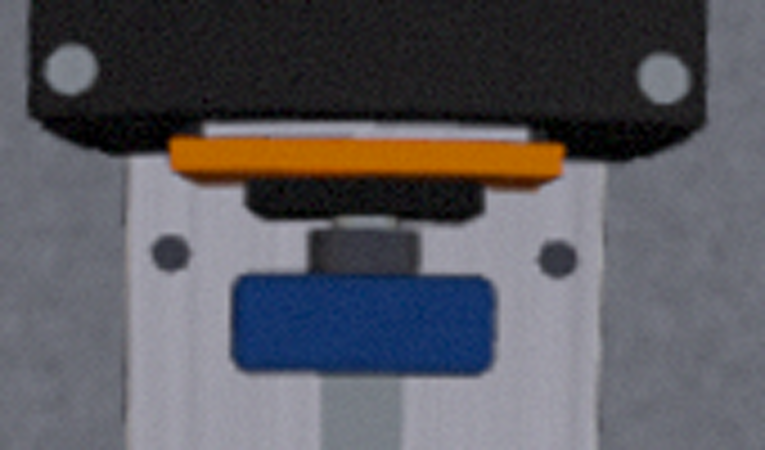

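The flange is nearly home: the visible strip is 3.3 px, roughly 3–4 mm. The last stroke goes gently, step by step.

Call:
{"fn": "move_arm", "kwargs": {"series": [{"slide": [-9, 0, 0], "yaw": 0, "hand": 0}, {"slide": [-5, 0, 0], "yaw": 0, "hand": 0}, {"slide": [-3, 0, 0], "yaw": 0, "hand": 0}, {"slide": [-1, 0, 0], "yaw": 0, "hand": 0}, {"slide": [-1, 0, 0], "yaw": 0, "hand": 0}, {"slide": [-1, 0, 0], "yaw": 0, "hand": 0}, {"slide": [0, 0, 0], "yaw": 0, "hand": 0}]}}

```text
time: 13.55
ee_pos: [580.2, -56.5, 121.4]
tool_rot: [0.76, 0.65, 0.002, -0.002]
ft_force: [1.2, 7.4, 0.8]
gripper_width: 0.003
```

```bash
python3 -c "
from h import *
st()"
```

```text
t 13.55 jig [ 15.2  -4.5 121.4] toolx deg 81.03 z [ 7.0e-04  5.2e-03 -1.0e+00] Fjig [ 7.5  -0.02] 0.75 w 0.003
```

Call:
{"fn": "move_arm", "kwargs": {"series": [{"slide": [-1, 0, 0], "yaw": 0, "hand": 0}, {"slide": [-1, 0, 0], "yaw": 0, "hand": 0}, {"slide": [0, 0, 0], "yaw": 0, "hand": 0}]}}

```text
time: 13.85
ee_pos: [579.9, -58.4, 121.3]
tool_rot: [0.76, 0.65, 0.002, -0.002]
ft_force: [1.4, 8.0, 0.0]
gripper_width: 0.01
```

```bash
python3 -c "
from h import *
st()"
```

```text
t 13.85 jig [ 13.3  -4.5 121.3] toolx deg 81.03 z [ 6.0e-04  5.1e-03 -1.0e+00] Fjig [ 8.17 -0.17] 0.02 w 0.01
```

Call:
{"fn": "move_arm", "kwargs": {"series": [{"slide": [-1, 0, 0], "yaw": 0, "hand": 0}, {"slide": [0, 0, 0], "yaw": 0, "hand": 0}]}}

```text
time: 14.05
ee_pos: [579.7, -59.3, 121.3]
tool_rot: [0.76, 0.65, 0.002, -0.002]
ft_force: [1.7, 8.5, 0.5]
gripper_width: 0.004
```

Call:
{"fn": "move_arm", "kwargs": {"series": [{"slide": [-0.5, 0, 0], "yaw": 0, "hand": 0}, {"slide": [0, 0, 0], "yaw": 0, "hand": 0}]}}

```text
time: 14.25
ee_pos: [579.7, -59.4, 121.4]
tool_rot: [0.76, 0.65, 0.002, -0.002]
ft_force: [1.7, 7.9, -0.3]
gripper_width: 0.003
```

```bash
python3 -c "
from h import *
st()"
```

```text
t 14.25 jig [ 12.2  -4.5 121.4] toolx deg 81.03 z [ 7.0e-04  5.9e-03 -1.0e+00] Fjig [ 8.11 -0.45] -0.33 w 0.003
```

Call:
{"fn": "move_arm", "kwargs": {"series": [{"slide": [0, 0, 0], "yaw": 0, "hand": 0}]}}

```text
time: 14.35
ee_pos: [579.7, -59.4, 121.4]
tool_rot: [0.76, 0.65, 0.002, -0.002]
ft_force: [1.0, 7.8, -0.6]
gripper_width: 0.004
```

Call:
{"fn": "move_arm", "kwargs": {"series": [{"slide": [-0.5, 0, 0], "yaw": 0, "hand": 0}, {"slide": [0, 0, 0], "yaw": 0, "hand": 0}]}}

```text
time: 14.55
ee_pos: [579.7, -59.7, 121.4]
tool_rot: [0.76, 0.65, 0.002, -0.002]
ft_force: [1.8, 9.5, 0.3]
gripper_width: 0.006
```

```bash
python3 -c "
from h import *
st()"
```

```text
t 14.55 jig [ 11.9  -4.5 121.4] toolx deg 81.03 z [ 8.0e-04  6.3e-03 -1.0e+00] Fjig [ 9.62 -0.31] 0.28 w 0.006
```

Call:
{"fn": "move_arm", "kwargs": {"series": [{"slide": [-0.5, 0, 0], "yaw": 0, "hand": 0}, {"slide": [0, 0, 0], "yaw": 0, "hand": 0}]}}

```text
time: 14.75
ee_pos: [579.6, -60.0, 121.4]
tool_rot: [0.76, 0.65, 0.002, -0.002]
ft_force: [1.7, 10.0, -0.1]
gripper_width: 0.007
```

```bash
python3 -c "
from h import *
st(); gap('w8.png')"
```

```text
t 14.75 jig [ 11.6  -4.5 121.4] toolx deg 81.03 z [ 8.0e-04  6.6e-03 -1.0e+00] Fjig [10.16 -0.15] -0.08 w 0.007
t 14.75 jig [ 11.6  -4.5 121.4] toolx deg 81.03 z [ 8.0e-04  6.6e-03 -1.0e+00] Fjig [10.16 -0.15] -0.08 w 0.007
orange rows [62, 69]
dark [60, 70, 71, 72, 73, 74, 75, 76, 77, 78, 79, 80, 81, 82, 83, 84, 85, 86, 87, 109, 110, 111, 112] blue [89, 90, 91, 92, 93, 94, 95, 96, 97, 98, 99, 100, 101, 102, 103, 104, 105, 106, 107, 108]
69.5 [123.1  -8.5  66. ]
88.5 [108.3  -8.4  66. ]
108.5 [93.  -8.4 66. ]
```

```bash
python3 -c "
import cv2
c=cv2.imread('pics/w8.png'); cv2.imwrite('pics/w8c.png',cv2.resize(c[30:130,240:410],None,fx=4.5,fy=4.5,interpolation=cv2.INTER_CUBIC))"
```

```text
(no output)
```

View pics/w8c.png

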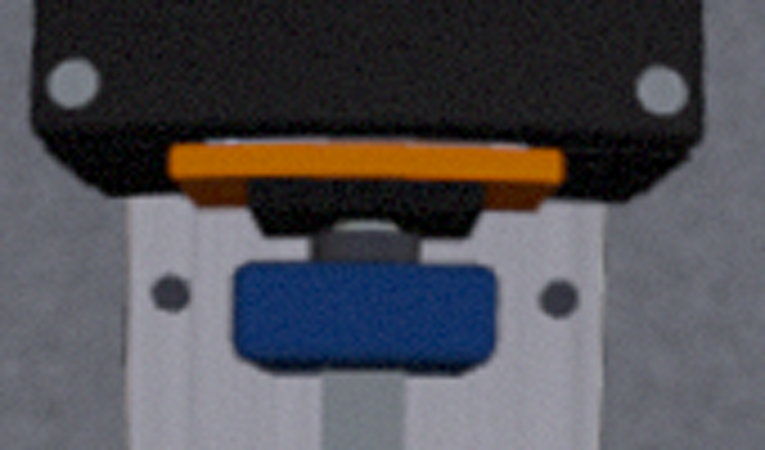

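The flange is almost against the module, but a sliver of about 1 px still shows above it. Force is 10.2 N and rising, so I'll go on in small steps to about 11.3 N.

Call:
{"fn": "move_arm", "kwargs": {"series": [{"slide": [-0.5, 0, 0], "yaw": 0, "hand": 0}, {"slide": [0, 0, 0], "yaw": 0, "hand": 0}]}}

```text
time: 15.0
ee_pos: [579.6, -60.2, 121.3]
tool_rot: [0.76, 0.65, 0.003, -0.002]
ft_force: [1.4, 10.8, 0.7]
gripper_width: 0.006
```

Call:
{"fn": "move_arm", "kwargs": {"series": [{"slide": [0, 0, 0], "yaw": 0, "hand": 0}]}}

```text
time: 15.1
ee_pos: [579.6, -60.2, 121.4]
tool_rot: [0.76, 0.65, 0.003, -0.002]
ft_force: [1.4, 9.7, 0.7]
gripper_width: 0.007
```

```bash
python3 -c "
from h import *
st()"
```

```text
t 15.1 jig [ 11.4  -4.4 121.4] toolx deg 81.02 z [ 9.0e-04  7.1e-03 -1.0e+00] Fjig [9.79 0.08] 0.69 w 0.007
```

Call:
{"fn": "move_arm", "kwargs": {"series": [{"slide": [-0.5, 0, 0], "yaw": 0, "hand": 0}, {"slide": [0, 0, 0], "yaw": 0, "hand": 0}]}}

```text
time: 15.3
ee_pos: [579.5, -60.4, 121.4]
tool_rot: [0.76, 0.65, 0.003, -0.003]
ft_force: [1.5, 11.6, -0.7]
gripper_width: 0.005
```

Call:
{"fn": "move_arm", "kwargs": {"series": [{"slide": [0, 0, 0], "yaw": 0, "hand": 0}]}}

```text
time: 15.4
ee_pos: [579.5, -60.4, 121.3]
tool_rot: [0.76, 0.65, 0.003, -0.003]
ft_force: [1.5, 10.9, -0.4]
gripper_width: 0.004
```

```bash
python3 -c "
from h import *
st()"
```

```text
t 15.4 jig [ 11.2  -4.5 121.3] toolx deg 81.01 z [ 0.001   0.0077 -1.    ] Fjig [10.95  0.23] -0.36 w 0.004
```

Force is about 11.3 N and rising roughly 5 N/mm, the stiffness expected once it is home. Easing off now.

Call:
{"fn": "move_arm", "kwargs": {"series": [{"slide": [4, 0, 0], "yaw": 0, "hand": 0}, {"slide": [6, 0, 0], "yaw": 0, "hand": 0}, {"slide": [9, 0, 0], "yaw": 0, "hand": 0}, {"slide": [6.5, 0, 0], "yaw": 0, "hand": 0}, {"slide": [0, 0, 0], "yaw": 0, "hand": 0}, {"slide": [0, 0, 0], "yaw": 0, "hand": 0}, {"slide": [0, 0, 0], "yaw": 0, "hand": 0}, {"slide": [0, 0, 0], "yaw": 0, "hand": 0}]}}

```text
time: 16.2
ee_pos: [583.1, -39.5, 121.5]
tool_rot: [0.76, 0.65, -0.0, 0.0]
ft_force: [0.4, -0.5, 0.1]
gripper_width: 0.005
```

```bash
python3 -c "
from h import *
gap('w9.png'); a=cv2.imread('pics/w7.png')[60:160,240:410];b=cv2.imread('pics/w9.png')[60:160,240:410]; cv2.imwrite('pics/w9c.png',cv2.resize(b,None,fx=4.5,fy=4.5,interpolation=cv2.INTER_CUBIC))"
```

```text
t 16.2 jig [ 32.4  -4.7 121.5] toolx deg 81.1 z [-0.e+00 -6.e-04 -1.e+00] Fjig [-0.43 -0.5 ] 0.06 w 0.005
orange rows [95]
dark [60, 61, 62, 63, 64, 65, 66, 67, 68, 69, 70, 71, 72, 73, 74, 75, 76, 77, 78, 79, 80, 81, 82, 83, 84, 85, 86, 96, 97, 98, 99, 100, 101, 102, 103, 104, 108, 109, 110, 111, 112, 113, 114, 115] blue [117, 118, 119, 120, 121, 122, 123, 124, 125, 126, 127, 128, 129, 130, 131, 132, 133, 134, 135, 136]
95.5 [123.4  -8.5  66. ]
116.5 [107.3  -8.5  66. ]
136.5 [92.1 -8.6 66. ]
```

View pics/w9c.png

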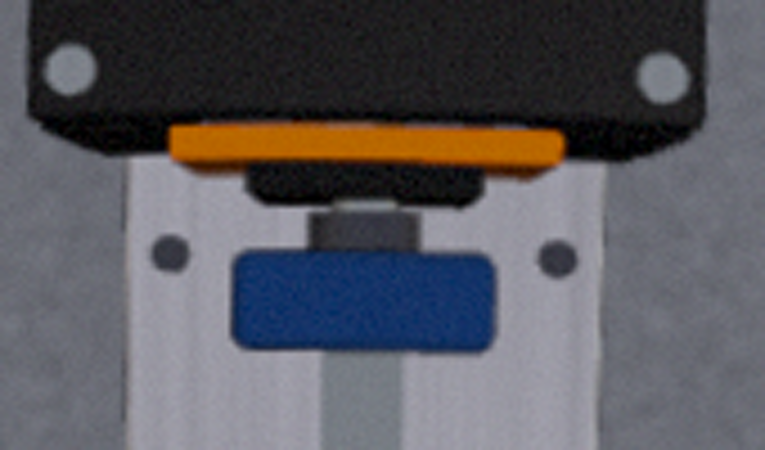

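Step 1 is met: the jaw moved one click to 44 mm, the flange sits against the module (y≈143) and the pad is compressed about 1.2 mm more. The trigger has been free for over 0.4 s. Now up and over to the release tab.

Call:
{"fn": "move_arm", "kwargs": {"series": [{"slide": [4, -1, 0], "yaw": 0, "hand": 0}, {"slide": [0, 0, -25], "yaw": 0, "hand": 0}, {"slide": [0, 0, -30], "yaw": 0, "hand": 0}, {"slide": [0, 0, -15], "yaw": 0, "hand": 0}, {"slide": [-40, 0, 0], "yaw": 0, "hand": 0}, {"slide": [-45, 0, 0], "yaw": 0, "hand": 0}, {"slide": [-45, 0, 0], "yaw": 0, "hand": 0}, {"slide": [-31, 0, 0], "yaw": 0, "hand": 0}, {"slide": [-10, 0, 0], "yaw": 0, "hand": 0}, {"slide": [0, 0, 0], "yaw": 0, "hand": 0}]}}

```text
time: 17.25
ee_pos: [556.1, -204.7, 191.3]
tool_rot: [0.761, 0.649, 0.0, -0.0]
ft_force: [0.2, 0.6, 0.2]
gripper_width: 0.007
```

Call:
{"fn": "move_arm", "kwargs": {"series": [{"slide": [0, 0, 20], "yaw": 0, "hand": 0}, {"slide": [0, 0, 35], "yaw": 0, "hand": 0}, {"slide": [0, 0, 30], "yaw": 0, "hand": 0}, {"slide": [0, 0, 20], "yaw": 0, "hand": 0}, {"slide": [0, 0, 10], "yaw": 0, "hand": 0}, {"slide": [0, 0, 0], "yaw": 0, "hand": 0}, {"slide": [0, 0, 0], "yaw": 0, "hand": 0}]}}

```text
time: 17.95
ee_pos: [557.2, -203.3, 77.3]
tool_rot: [0.759, 0.651, 0.0, 0.001]
ft_force: [0.2, -0.2, 0.3]
gripper_width: 0.009
```

```bash
python3 -c "
from h import *
st(); a=eyes.camera('scene')['image'];b=eyes.camera('top')['image']
a=cv2.resize(a[90:240,190:390],None,fx=2,fy=2);b=cv2.resize(b[130:280,200:470],None,fx=1.48,fy=2)
cv2.imwrite('pics/c10.png',np.hstack([a,b])[...,::-1])"
```

```text
t 17.95 jig [-133.4   -4.5   77.3] toolx deg 81.17 z [ 1.4e-03 -4.0e-04 -1.0e+00] Fjig [-0.16 -0.2 ] 0.26 w 0.009
```

View pics/c10.png

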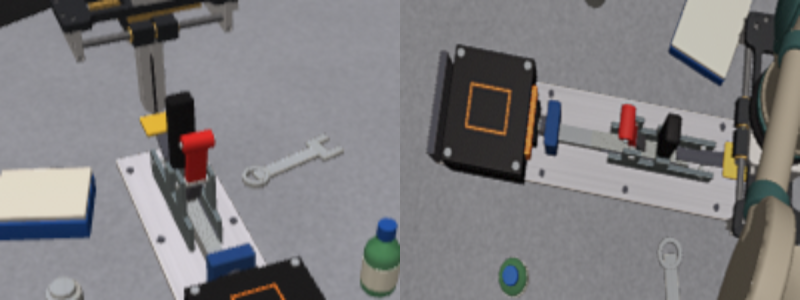

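The fingers stand above the yellow tab and clear of the handle, and the jaw is forward against the flange. Pressing down.

Call:
{"fn": "move_arm", "kwargs": {"series": [{"slide": [0, 0, 8], "yaw": 0, "hand": 0}, {"slide": [0, 0, 6], "yaw": 0, "hand": 0}, {"slide": [0, 0, 4], "yaw": 0, "hand": 0}, {"slide": [0, 0, 3], "yaw": 0, "hand": 0}, {"slide": [0, 0, 3], "yaw": 0, "hand": 0}, {"slide": [0, 0, 3], "yaw": 0, "hand": 0}, {"slide": [0, 0, 1], "yaw": 0, "hand": 0}, {"slide": [0, 0, 0], "yaw": 0, "hand": 0}, {"slide": [0, 0, 0], "yaw": 0, "hand": 0}]}}

```text
time: 18.95
ee_pos: [556.7, -206.3, 51.1]
tool_rot: [0.759, 0.651, -0.001, 0.002]
ft_force: [-4.5, -4.8, 15.8]
gripper_width: 0.004
```

```bash
python3 -c "
from h import *
st(); b=eyes.camera('top')['image']
h=cv2.cvtColor(b[150:255,280:400],cv2.COLOR_RGB2HSV); m=((h[...,0]>105)&(h[...,0]<120)&(h[...,1]>150)).astype(np.uint8)
print([ (s.tolist(),(c+[280,150]).round(1)) for s,c in zip(*cv2.connectedComponentsWithStats(m)[2:]) if 20<s[4]<2000])"
```

```text
t 18.95 jig [-136.5   -4.4   51.1] toolx deg 81.17 z [ 0.0017 -0.0047 -1.    ] Fjig [-5.39  3.67] 15.8 w 0.004
[([102, 3, 18, 12, 61], array([390.9, 158.4])), ([43, 34, 10, 27, 179], array([327.7, 196.8]))]
```

The jaw is back (top view u 327.7, up from about 303), and the tab is at its bottom stop. Lifting off.

Call:
{"fn": "move_arm", "kwargs": {"series": [{"slide": [0, 0, -4], "yaw": 0, "hand": 0}, {"slide": [0, 0, -6], "yaw": 0, "hand": 0}, {"slide": [0, 0, -10], "yaw": 0, "hand": 0}, {"slide": [0, 0, -25], "yaw": 0, "hand": 0}, {"slide": [0, 0, -40], "yaw": 0, "hand": 0}, {"slide": [0, 0, -40], "yaw": 0, "hand": 0}, {"slide": [-40, 0, 0], "yaw": 0, "hand": 0}, {"slide": [-40, 0, 0], "yaw": 0, "hand": 0}, {"slide": [0, 0, 0], "yaw": 0, "hand": 0}, {"slide": [0, 0, 0], "yaw": 0, "hand": 0}]}}

```text
time: 20.0
ee_pos: [543.6, -282.6, 173.0]
tool_rot: [0.76, 0.65, 0.0, -0.001]
ft_force: [-0.5, 0.8, -1.0]
gripper_width: 0.007
```

```bash
python3 -c "
from h import *
st(); b=eyes.camera('top')['image']; print(blobs(b,'yel'),blobs(b,'red'))
cv2.imwrite('pics/c11.png',cv2.resize(b[110:290,210:450],None,fx=3.3,fy=3.3,interpolation=cv2.INTER_CUBIC)[...,::-1])"
```

```text
t 20.0 jig [-213.8   -3.3  173. ] toolx deg 81.02 z [-8.e-04  2.e-03 -1.e+00] Fjig [0.72 0.66] -0.98 w 0.007
[([418, 201, 19, 20, 297], [427.3, 210.5])] [([348, 183, 12, 19, 110], [354.0, 192.2])]
```

View pics/c11.png

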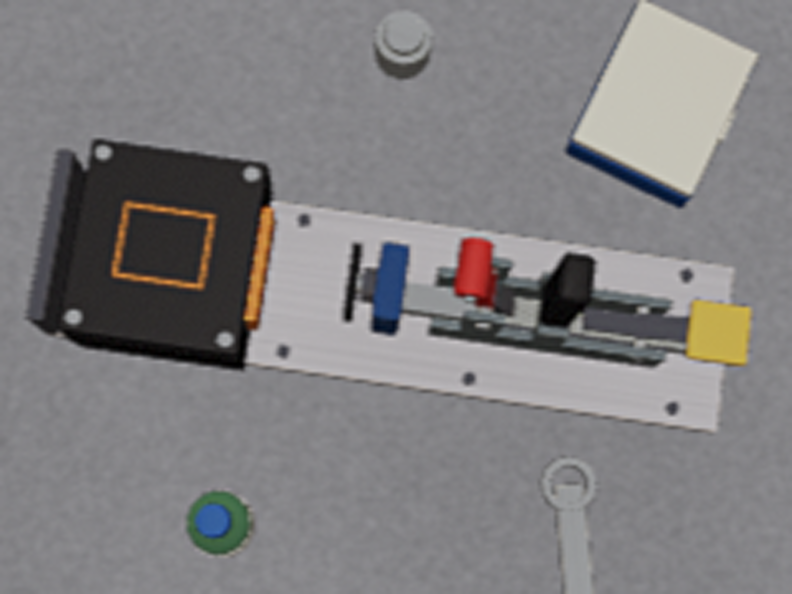

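The final view shows the orange flange flush with the module at (258,265), the jaw fully back at (392,287), slightly further back than it started. Red, yellow and the bystanders are where they were, and the arm is clear. Handing in.

```bash
python3 -c "
from h import *
job.close_job()"
```

```text
the job is handed in; nothing more can be done
```

The cartridge is home, the jaw has sprung all the way back, and the job is handed in; it reported no verdict. I used five full trigger strokes and one gentle part stroke, and robot time was about 20 s of the 72 allowed.

- **Pressing home:** I eased off the last stroke at about 11 N at the trigger head (highest reading 11.6 N), where it had turned stiff at roughly 5 N/mm. The force at the jaw was not measured. From the figures given, 11.5 N at the head is about 8.5 N there, under the 12 N limit.
- **Release:** With the trigger at rest and the ratchet holding the jaw forward, I pressed the yellow tab down to its stop (about 16 N) and lifted off.
- **Last checks:** In the final top view the flange is against the module, and the trigger and tab are back at their starting pixels. The bystanders look unmoved, and the arm is clear with no contact force above noise.
- **Disagreements:**
  - The wrist and top cameras differed by about 5 mm on the clamp's sideways position, which fell within the widths of the roller and tab.
  - The jaw ended about 4 mm further back than in the first picture, so it may have started one click forward.

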